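# Consolidate the egg trays and serve the boiled egg

### The job

Fill the dark egg tray with the four white eggs, one standing upright in each of its cups, and stand the brown egg, which is boiled, upright in the empty egg cup; do not disturb the brown egg already served in the other egg cup, and let no egg fall over on the way. Stack the two emptied pale trays squarely one on the other, the feet of the upper one nested in the cups of the lower, and leave the trays and cups standing level on the worktop.

Things in the scene. Friction and masses are not known exactly. Their poses are not given: they have to be found in the camera images.
- tray_dark: Dark wooden egg tray, 62 (x) x 208 (y) x 30 mm, 0.2 kg, loose; origin under its centre. Solid bar 8-30 mm up, on two tapered feet 8 mm high (tip 20, top 32 mm wide) at y = +-75. Four round cups 39 mm wide, 12 deep (floor at z 18) at x = 0, y = +-25, +-75. Set on an equal empty tray, either way round, its feet enter the outer cups: it lies flat, 22 mm higher. Starts with two eggs.
- tray_light_a: Pale wooden egg tray, 62 (x) x 208 (y) x 30 mm, 0.2 kg, loose; origin under its centre. Solid bar 8-30 mm up, on two tapered feet 8 mm high (tip 20, top 32 mm wide) at y = +-75. Four round cups 39 mm wide, 12 deep (floor at z 18) at x = 0, y = +-25, +-75. Set on an equal empty tray, either way round, its feet enter the outer cups: it lies flat, 22 mm higher. Starts with two eggs.
- tray_light_b: Pale wooden egg tray, 62 (x) x 208 (y) x 30 mm, 0.2 kg, loose; origin under its centre. Solid bar 8-30 mm up, on two tapered feet 8 mm high (tip 20, top 32 mm wide) at y = +-75. Four round cups 39 mm wide, 12 deep (floor at z 18) at x = 0, y = +-25, +-75. Set on an equal empty tray, either way round, its feet enter the outer cups: it lies flat, 22 mm higher. Starts with one egg.
- egg_white_a: White (cream) hen's egg, hard, 57 mm tall, 44 mm wide at 32 mm above its origin, 60 g, loose, pointed end down in a tray cup at the start. Origin at the lower, pointed tip (12 mm flat), z through the blunt end. Standing in a tray cup the origin is 18 mm above the tray's. One of four alike, in any of the three trays.
- egg_white_b: White (cream) hen's egg, hard, 57 mm tall, 44 mm wide at 32 mm above its origin, 60 g, loose, pointed end down in a tray cup at the start. Origin at the lower, pointed tip (12 mm flat), z through the blunt end. Standing in a tray cup the origin is 18 mm above the tray's. One of four alike, in any of the three trays.
- egg_white_c: White (cream) hen's egg, hard, 57 mm tall, 44 mm wide at 32 mm above its origin, 60 g, loose, pointed end down in a tray cup at the start. Origin at the lower, pointed tip (12 mm flat), z through the blunt end. Standing in a tray cup the origin is 18 mm above the tray's. One of four alike, in any of the three trays.
- egg_white_d: White (cream) hen's egg, hard, 57 mm tall, 44 mm wide at 32 mm above its origin, 60 g, loose, pointed end down in a tray cup at the start. Origin at the lower, pointed tip (12 mm flat), z through the blunt end. Standing in a tray cup the origin is 18 mm above the tray's. One of four alike, in any of the three trays.
- egg_brown: Brown hen's egg, hard, 57 mm tall, 44 mm wide at 32 mm above its origin, 60 g, loose, pointed end down in a tray cup at the start. Origin at the lower, pointed tip (12 mm flat), z through the blunt end. Standing in a tray cup the origin is 18 mm above the tray's. In any of the three trays.
- cup_empty: Empty egg cup, grey-blue, footed, 50 mm wide at the rim, 44 mm high, 0.15 kg, loose; origin under its foot, z up. The bowl narrows downwards to a flat floor at z = 28 mm, where the origin of an egg standing in it comes to lie
- cup_served: The other, equal egg cup, already holding a brown egg (one body with it, 85 mm tall in all, 0.15 kg, loose); origin under its foot
Mind the look-alikes: they are no part of the job. What is shaped like the egg_white_a but green is not meant.

How it is judged:
By the outcome, as a careful person would: the job done as asked, in the order asked, and still so for the second after the job is handed in, with the robot touching nothing.
It also fails if it takes over 112 s, if anything falls off the work surface, if the arm or the gripper's body presses on something with over 40 N, if the wrist force passes 120 N, or if a joint passes its speed limit or range.

### The arm

A 7-joint arm with a two-finger parallel gripper is mounted at the origin on a cart in front of the work surface, level with it; the furniture and walls round the work are solid. World frame = base frame: x ahead of the robot, y to its left, z up, the work surface at z = 0. Lengths are in m, angles in rad, forces in N, time in s.
With the tool pointing down it reaches from about 0.35 to 0.9 m from the base axis. Payload 7.2 kg.
Tool frame: the origin (TCP) lies midway between the tips of the shut fingers; the grasp point (between the pads) lies 19 mm behind it; z points along the fingers, y is the line along which they close (so a half turn about z gives the same grasp; the last joint's range is limited). The gripper opens to 85 mm and grips with 20 to 120 N. Pads are 22 mm wide; open, the fingers measure 114 mm over their backs; the gripper's body (76 mm by 85 mm) begins 54 mm behind the grasp point. The pads swing forward as they close: fully open they stand 13 mm farther back than shut.
Start: joints at [-1.402, 0.411, -0.013, 1.596, 0.006, 1.134, -0.082], TCP at [0.147, 0.608, 0.231] pointing down, gripper open.
Joint ranges: [-2.95, 2.95], [-0.29, 1.99], [-1.47, 1.44], [0.14, 2.54], [-1.03, 4.17], [0.13, 1.85], [-2.86, 2.86]. Speed limits (rad/s): [2.39, 2.39, 3.01, 3.01, 3.14, 3.14, 3.14].

### API

Orientations are given as a unit quaternion [x, y, z, w].
In Python, from rig import telemetry, eyes, workorder, find_in, masks_of, pinpoint gives the robot as it stands.
- The arm moves only by the shell command python3 -m jog 'ROWS' [OPENING] [FORCE]. ROWS is a JSON object whose one key "rows" holds a list of rows, each a list of 2 entries, a list of its own where there are three numbers: the shift along the tool's x, y, z in units of 40 mm (1.0 is 40 mm), then the turn about the tool's z in units of 5 degrees (1.0 is 5 degrees). In form: {"rows": [[[tx, ty, tz], twist], ...]}. A call has 1 to 5 rows; each row shifts and turns the commanded pose from where the row before left it, along the tool's axes as they then stand; what a row does not reach is not made up. A row lasts 1/10 s, in which the tool goes at most 50 mm and 8.59 degrees, less where a joint would pass 70% of its speed; a pose out of reach is approached as far as the arm can. A call is refused whole if a number of a shift passes 1 or a number of a turn 1, either way. A call with a gripper value outside its range is refused whole. OPENING is the finger opening in mm, from 0 to 85.4, set as the call begins (- or left out, the last holds). The fingers move at their own pace and stop on an object; FORCE is the grip in N (left out, the last holds). Time passes only in rows, so rows that do not move let the fingers close. It gives the time, the measured TCP pose, the force, the opening and the grip force at its end, in the units of the state.
- telemetry.sense(): the state, without advancing time (a new reading comes with each control period).
- eyes.read_camera(name): name is "side" or "top"; returns the picture (480x640x3 uint8, blue, green, red); there is no depth.
- eyes.calibration(name): a dict with "fx", "fy", "cx", "cy" (pixels), "rvec" (rotation vector, rad) and "tvec" (3), from world to camera coordinates, as OpenCV has them. Camera axes: x right, y down, z forward; pixel columns grow to the right and rows downward; lengths in m; the calibration is good to about 2 mm. A picture is of the moment at which its call begins. calibration takes no time and is no camera call.
- workorder.hand_in(): hands the job in; it is judged then, once.
Trained networks look in the newest picture that a camera, given by its name, has taken for a name from the list of things; names that differ only in an ending like _2 or _b are one class to them, and where a whole thing is asked for, a point or a joint stands for the part that bears it (a point fixed in the world has none). Each returns a list of dicts, best first, with "p" (0 to 1); they miss things now and then, are a little off and sometimes report something else, mostly with a low value. They report only what shows in the picture. A call takes as long as a camera call. They do not tell look-alikes from the thing itself.
- find_in(camera, query): "rect" ([left, top, right, bottom] in pixels, round what is visible of it).
- masks_of(camera, query): "region" (480x640 bool, what is visible of it) and "rect" ([left, top, right, bottom] in pixels, round what is visible of it).
- pinpoint(camera, query): "uv" ([column, row] in pixels: a listed point, or the origin of a listed thing).
The state is a dict: "t": time; "joint_positions": joint angles; "qvel": joint speeds; "tau": joint torques, N m; "position": TCP position; "ee_rot": TCP orientation; "wrist_force": force on the tool from outside, world axes, zero at the start; "ft_torque": the same for the moment, N m; "width": opening from 0.0 (shut) to 1.0 (fully open); "grip_force": force on a finger pad.
Only numpy, scipy, OpenCV 4.12 (cv2) and the standard library are available. Lean on these libraries where they do the work, as an engineer would, in place of code of your own. Each camera call takes 0.05 s, during which the arm holds its last target. There are 200 camera calls.

## Working session

There is one attempt and no reset: what is moved stays moved. The work goes in short steps, Python scripts to look and compute and a shell command to move; the robot and the scene stay as the last step left them, time stands still between calls to the robot, and variables do not carry over. Pictures are saved under pics/ and viewed, at most 14 in all, crops included, and the job is handed in when it is done.

```bash
mkdir -p pics; ls; cat > h.py <<'E'
import numpy as np, cv2
from rig import telemetry, eyes, workorder, find_in, masks_of, pinpoint
def cam(n):
    c=eyes.calibration(n); K=np.array([[c['fx'],0,c['cx']],[0,c['fy'],c['cy']],[0,0,1.]])
    return K,cv2.Rodrigues(np.array(c['rvec'],float))[0],np.array(c['tvec'],float).ravel()
def px2w(n,uv,z):
    K,R,t=cam(n); d=R.T@np.linalg.solve(K,[uv[0],uv[1],1.]); o=-R.T@t
    return o+d*(z-o[2])/d[2]
def w2px(n,p):
    K,R,t=cam(n); q=K@(R@np.asarray(p,float)+t); return q[:2]/q[2]
def tri(uvs):  # dict cam->uv
    A=[];b=[]
    for n,uv in uvs.items():
        K,R,t=cam(n); P=K@np.c_[R,t]
        for i in (0,1):
            r=uv[i]*P[2]-P[i]; A.append(r[:3]);b.append(-r[3])
    return np.linalg.lstsq(np.array(A),np.array(b),rcond=None)[0]
E
python3 - <<'E'
from h import *
np.set_printoptions(precision=3,suppress=True)
for n in('top','side'):
    im=eyes.read_camera(n); cv2.imwrite(f'pics/{n}0.png',im)
    K,R,t=cam(n); print(n,K[0,0],'cam at',-R.T@t,'fwd',R[2])
    for q in('tray_dark','tray_light_a','egg_white_a','egg_brown','cup_empty','cup_served'):
        r=pinpoint(n,q); print(q,[(np.round(x['uv']).astype(int).tolist(),round(x['p'],2)) for x in r])
s=telemetry.sense();print(s)
E
```

```text
pics
top 611.3760093110994 cam at [ 0.308 -0.009  1.259] fwd [ 0.08   0.02  -0.997]
tray_dark [([314, 224], 0.63)]
tray_light_a [([438, 223], 0.84), ([184, 232], 0.55)]
egg_white_a [([303, 222], 0.94), ([351, 226], 0.78), ([258, 273], 0.69), ([298, 266], 0.66), ([452, 220], 0.58), ([172, 226], 0.56)]
egg_brown [([402, 226], 0.88)]
cup_empty [([175, 279], 0.91), ([306, 224], 0.4)]
cup_served [([451, 293], 0.7), ([177, 280], 0.47)]
side 605.4354678273343 cam at [0.433 1.267 0.784] fwd [-0.035 -0.859 -0.51 ]
tray_dark [([293, 238], 0.9)]
tray_light_a [([297, 302], 0.89)]
egg_white_a [([294, 301], 0.84), ([295, 232], 0.81), ([333, 247], 0.73), ([347, 306], 0.7), ([293, 215], 0.66), ([291, 178], 0.65)]
egg_brown [([294, 198], 0.6)]
cup_empty [([348, 307], 0.86)]
cup_served [([342, 185], 0.61)]
{'t': 0.7, 'joint_positions': array([-1.402,  0.411, -0.013,  1.596,  0.006,  1.134, -0.082]), 'qvel': array([-0.   , -0.001, -0.002,  0.001,  0.001,  0.001, -0.002]), 'tau': array([ -0.001, -60.025,   0.68 , -29.97 ,   0.014,   0.002,   0.   ]), 'position': array([0.147, 0.608, 0.231]), 'ee_rot': array([ 0.118,  0.993,  0.   , -0.   ]), 'wrist_force': array([-0.884,  0.526, -0.696]), 'ft_torque': array([-0.06 ,  0.048,  0.001]), 'grip_force': 0.0, 'width': 1.0028485704399956}
```

View pictures.

View pics/top0.png

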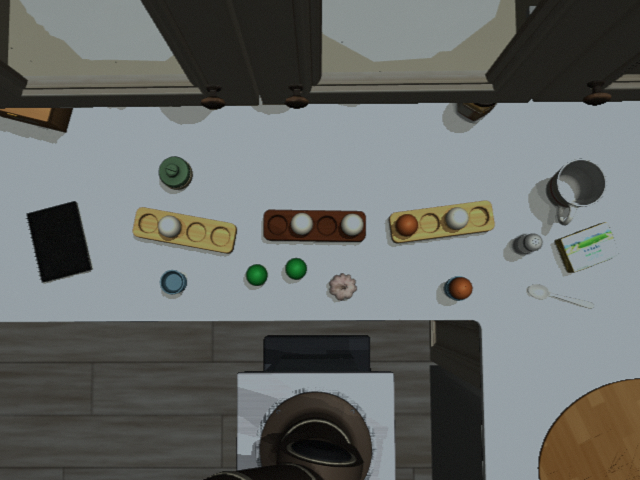

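View pics/side0.png

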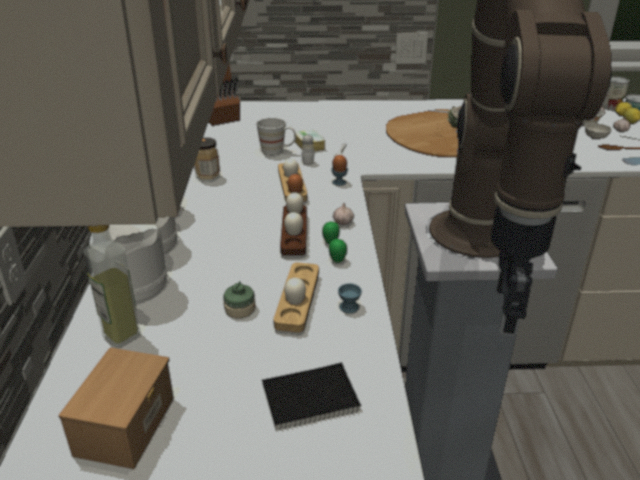

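The top view shows the dark tray at (315,225) with white eggs at (302,223) and (352,225). The left pale tray at (185,231) holds a white egg at (170,227). The right pale tray at (441,221) holds the brown egg at (406,225) and a white egg at (457,218). The empty cup is at (174,282) and the served cup at (459,288).

Look-alikes are the green eggs at (257,274) and (296,268), the served brown egg at (459,288), the green sugar pot at (175,172) and the garlic at (343,287). I reject all of these.

```bash
cat > meas.py <<'E'
from h import *
np.set_printoptions(precision=4,suppress=True)
def dets(n,q):
    out=[]
    for d in masks_of(n,q):
        m=d['region'].astype(np.uint8)
        if m.sum()<30: continue
        ys,xs=np.nonzero(m); out.append((d['p'],np.array([xs.mean(),ys.mean()]),m))
    return out
E
python3 - <<'E'
from meas import *
im={n:eyes.read_camera(n) for n in('top','side')}
for q in('egg_white_a','egg_brown','cup_empty','cup_served'):
    D={n:dets(n,q) for n in im}
    print(q)
    for p,c,m in D['top']:
        best=None
        for p2,c2,m2 in D['side']:
            X=tri({'top':c,'side':c2}); e=max(np.linalg.norm(w2px('top',X)-c),np.linalg.norm(w2px('side',X)-c2))
            if e<6 and (best is None or e<best[0]): best=(e,X,c2,p2)
        col=im['top'][m>0].mean(0).astype(int)
        print(' top',c,round(p,2),'area',m.sum(),'bgr',col,'->',best and (round(best[0],1),best[1],best[2]), 'z.05:',px2w('top',c,.05)[:2])
for q in('tray_dark','tray_light_a'):
    for p,c,m in dets('top',q):
        cs,_=cv2.findContours(m,0,2); k=max(cs,key=cv2.contourArea)
        P=np.array([px2w('top',u[0],.03)[:2] for u in k],np.float32)
        print(q,c,round(p,2),cv2.minAreaRect(P*1000))
    for p,c,m in dets('side',q): print(' side',c,p)
for z in(.3,.4,.5): print(px2w('top',(320,105),z))
t=im['top'][190:310,120:500]; cv2.imwrite('pics/crop.png',cv2.resize(t,None,fx=2.1,fy=2.1,interpolation=2))
E
```

```text
egg_white_a
 top [295.2962 268.6774] 0.95 area 341 bgr [33 86 19] -> (np.float64(0.4), array([0.3595, 0.0392, 0.0318]), array([330.6452, 231.6129])) z.05: [0.3595 0.0385]
 top [256.1925 274.635 ] 0.95 area 400 bgr [40 87 27] -> (np.float64(0.6), array([0.3477, 0.1181, 0.0307]), array([337.7541, 250.0773])) z.05: [0.3482 0.116 ]
 top [456.     217.6429] 0.87 area 406 bgr [118 126 123] -> (np.float64(1.2), array([ 0.4564, -0.2808,  0.0487]), array([290.985, 167.8  ])) z.05: [ 0.4586 -0.2806]
 top [301.3206 223.7455] 0.81 area 393 bgr [121 128 125] -> (np.float64(0.1), array([0.4431, 0.0246, 0.1021]), array([294.5621, 203.2157])) z.05: [0.4489 0.0261]
 top [168.6238 225.2426] 0.63 area 404 bgr [123 132 130] -> (np.float64(1.3), array([0.4455, 0.2916, 0.0498]), array([295.3037, 290.4729])) z.05: [0.448  0.2915]
 top [351.5026 224.1026] 0.62 area 380 bgr [124 131 127] -> (np.float64(0.8), array([ 0.4459, -0.0737,  0.0484]), array([294.5621, 203.2157])) z.05: [ 0.4474 -0.0737]
egg_brown
 top [406.1818 224.8381] 0.57 area 352 bgr [26 52 96] -> (np.float64(0.5), array([ 0.4442, -0.1821,  0.0
[... 543 characters left out ...]
, 1.2522811889648438), (206.55743408203125, 63.03592300415039), 89.50782775878906)
tray_dark [405.8903 224.6276] 0.42 ((447.59893798828125, -184.2469940185547), (42.14745330810547, 44.561309814453125), 62.635009765625)
 side [293.5693 236.9395] 0.63
 side [295.3557 183.4901] 0.43
tray_light_a [444.8119 221.3101] 0.87 ((453.862060546875, -255.25592041015625), (65.17237091064453, 211.31436157226562), 6.339122295379639)
tray_light_a [187.5779 230.5826] 0.78 ((441.5165100097656, 264.06903076171875), (208.13050842285156, 64.18463134765625), 79.61150360107422)
 side [296.9405 299.758 ] 0.83
 side [289.2996 183.8484] 0.57
[ 0.6111 -0.012   0.3   ]
[ 0.5795 -0.0117  0.4   ]
[ 0.548  -0.0114  0.5   ]
```

View pics/crop.png

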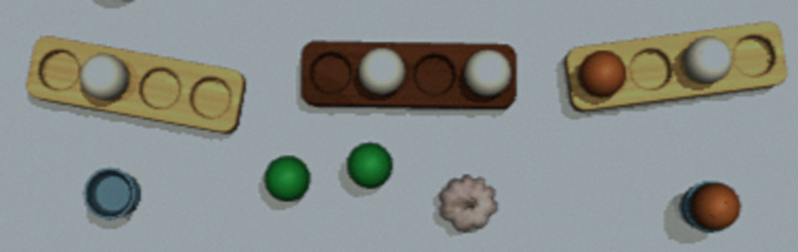

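The four white eggs and the brown egg are confirmed at the pixels listed above, all at z≈0.05; the green ones are rejected. I'll start by turning the wrist so the fingers close across the trays.

```bash
cat > to.py <<'E'
# python3 to.py x y z theta_deg : remaining move in units (tool axes after the twist)
import sys,numpy as np
from scipy.spatial.transform import Rotation as R
from rig import telemetry
s=telemetry.sense(); M=R.from_quat(s['ee_rot']).as_matrix(); p=np.array(s['position'])
th=np.degrees(np.arctan2(M[1,1],M[0,1]))
if len(sys.argv)>4:
    T=np.array(sys.argv[1:4],float); tg=float(sys.argv[4]); d=(T-p)/.04
    tw=-((tg-th+90)%180-90); a=np.radians(th-tw)
    y=np.array([np.cos(a),np.sin(a),0]); x=np.array([-y[1],y[0],0])
    print('units xyz',np.round([d@x,d@y,-d[2]],2),'twist units',round(tw/5,2))
print('t',round(s['t'],1),'pos',p.round(4),'th',round(th,1),'tilt',round(np.degrees(np.arccos(-M[2,2])),1),'F',np.round(s['wrist_force'],1),'w',round(s['width']*85.4,1),'grip',round(s['grip_force'],1),'q7',round(s['joint_positions'][6],2))
E
T='{"rows":[[[0,0,0],1],[[0,0,0],1],[[0,0,0],1],[[0,0,0],1],[[0,0,0],1]]}'
python3 -m jog '{"rows":[[[0,0,0],1],[[0,0,0],1],[[0,0,0],1],[[0,0,0],1],[[0,0,0],1]]}' 66 40
python3 -m jog '{"rows":[[[0,0,0],1],[[0,0,0],1],[[0,0,0],1],[[0,0,0],1],[[0,0,0],1]]}' >/dev/null
python3 -m jog '{"rows":[[[0,0,0],1],[[0,0,0],1],[[0,0,0],1],[[0,0,0],1],[[0,0,0],1]]}' >/dev/null
python3 -m jog '{"rows":[[[0,0,0],1],[[0,0,0],1],[[0,0,0],0.4],[[0,0,0],0]]}'
python3 to.py 0.4455 0.290 0.15 -10.4
python3 - <<'E'
from h import *
# refine the empty cup's rim, two views
for n in('top','side'):
    im=eyes.read_camera(n); d=max(masks_of(n,'cup_empty'),key=lambda d:d['p']); print(n,d['rect'],d['p'])
    for z in (.044,): print([px2w(n,u,z)[:2].round(4) for u in ((d['rect'][0],(d['rect'][1]+d['rect'][3])/2),(d['rect'][2],(d['rect'][1]+d['rect'][3])/2))])
    l,t,r,b=map(int,d['rect']); c=im[t-12:b+12,l-12:r+12]; cv2.imwrite(f'pics/cup_{n}.png',cv2.resize(c,(390,390*c.shape[0]//c.shape[1]),interpolation=2)); print(l-12,t-12,390/c.shape[1])
a,b=[cv2.imread(f'pics/cup_{n}.png') for n in('top','side')]; h=max(a.shape[0],b.shape[0])
cv2.imwrite('pics/cups.png',np.hstack([cv2.copyMakeBorder(i,0,h-i.shape[0],0,0,0) for i in(a,b)]))
E
```

```text
t: 1.9
position: [0.1466, 0.6076, 0.2313]
ee_rot: [0.332, 0.943, -0.0, -0.0]
wrist_force: [0.5, -0.8, -0.6]
width: 0.775
grip_force: 0.0
t: 3.3
position: [0.1465, 0.6076, 0.2313]
ee_rot: [0.769, 0.639, 0.0, 0.0]
wrist_force: [0.5, 0.1, -1.3]
width: 0.777
grip_force: 0.0
units xyz [-6.46  8.79  2.03] twist units -0.04
t 3.3 pos [0.1465 0.6076 0.2313] th -10.6 tilt 0.0 F [ 0.5  0.1 -1.3] w 66.3 grip 0.0 q7 -1.48
top [159.7, 265.9, 186.5, 293.4] 0.79
[array([0.3397, 0.3095]), array([0.3393, 0.2558])]
147 253 7.647058823529412
side [337.8, 282.4, 359.6, 312.3] 0.64
[array([0.3587, 0.3096]), array([0.3153, 0.3109])]
325 270 8.478260869565217
```

View pics/cups.png

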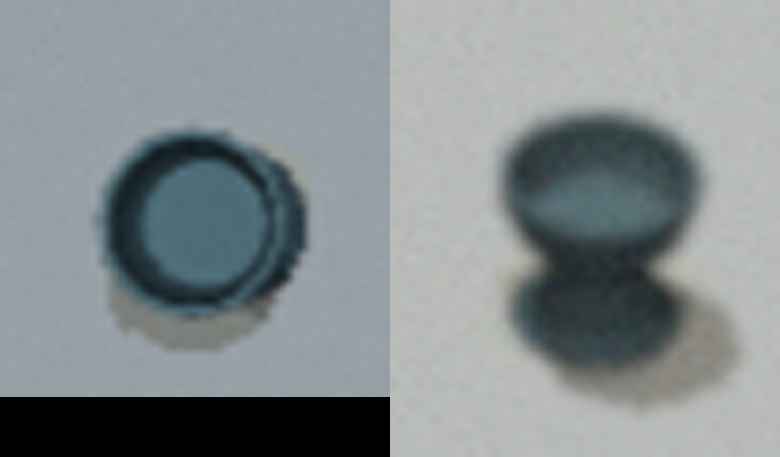

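The top crop shows the rim centre at (172.0,282.0). The side crop shows it at about (349.9,289.5).

```bash
python3 -c "
from h import *
print(tri({'top':(172,282),'side':(349.9,289.5)}),px2w('top',(172,282),.044))"
python3 -m jog '{"rows":[[[-0.6,0.8,0],0],[[-0.6,0.8,0],0],[[-0.6,0.8,0],0],[[-0.6,0.8,0],0],[[-0.6,0.8,0],0]]}' >/dev/null
python3 -m jog '{"rows":[[[-0.6,0.8,0],0],[[-0.6,0.8,0],0],[[-0.6,0.8,0.4],0],[[-0.6,0.8,0.4],0],[[-0.6,0.8,0.4],0]]}' >/dev/null
python3 -m jog '{"rows":[[[-0.46,0.79,0.4],0],[[0,0,0.4],0],[[0,0,0],0],[[0,0,0],0]]}' >/dev/null
python3 to.py 0.4455 0.290 0.031 -10.4
```

```text
[0.33373289 0.28481744 0.0442647 ] [0.33482824 0.28478998 0.044     ]
units xyz [0.02 0.02 3.01] twist units -0.02
t 4.9 pos [0.4445 0.2895 0.1514] th -10.5 tilt 0.0 F [-0.1 -0.2  0.6] w 65.5 grip 0.0 q7 -0.66
```

```bash

python3 -m jog '{"rows":[[[0.02,0.02,0.7],0],[[0,0,0.7],0],[[0,0,0.7],0],[[0,0,0.5],0],[[0,0,0.41],0]]}' 66 40
python3 -m jog '{"rows":[[[0,0,0],0],[[0,0,0],0],[[0,0,0],0],[[0,0,0],0],[[0,0,0],0]]}' 30 30
python3 to.py 0.4455 0.290 0.031 -10.4
python3 - <<'E'
from h import *
a=eyes.read_camera('side')[230:350,230:390]; b=eyes.read_camera('top')[170:290,110:270]
cv2.imwrite('pics/g1.png',cv2.resize(np.hstack([a,b]),None,fx=2.5,fy=2.5,interpolation=2))
E
```

```text
t: 5.4
position: [0.4452, 0.2913, 0.0307]
ee_rot: [0.768, 0.64, 0.0, -0.0]
wrist_force: [-0.3, -0.7, -0.5]
width: 0.774
grip_force: 0.0
t: 5.9
position: [0.4461, 0.2901, 0.0317]
ee_rot: [0.769, 0.639, 0.001, -0.0]
wrist_force: [-0.0, -0.6, -0.0]
width: 0.488
grip_force: 30.4
units xyz [-0.01 -0.02  0.02] twist units -0.03
t 5.9 pos [0.4461 0.2901 0.0317] th -10.6 tilt 0.1 F [-0.  -0.6 -0. ] w 41.7 grip 30.4 q7 -0.56
```

View pics/g1.png

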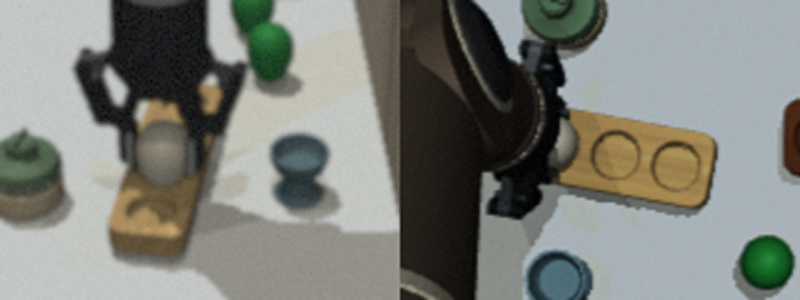

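The fingers hold the white egg with 30 N, centred on the pads. Next I lift it, square the wrist to the dark tray and carry it over.

```bash

python3 -m jog '{"rows":[[[0,0,-0.2],0],[[0,0,-0.4],0],[[0,0,-0.6],-1],[[0,0,-0.8],-1],[[0,0,-0.6],0]]}' 
python3 to.py 0.447 0.0765 0.12 -0.5
```

```text
t: 6.5
position: [0.4462, 0.2895, 0.137]
ee_rot: [0.71, 0.704, 0.001, 0.0]
wrist_force: [0.6, 0.1, -0.2]
width: 0.487
grip_force: 30.5
units xyz [-5.32  0.07  0.43] twist units 0.01
t 6.5 pos [0.4462 0.2895 0.137 ] th -0.4 tilt 0.1 F [ 0.6  0.1 -0.2] w 41.6 grip 30.5 q7 -0.49
```

```bash

python3 -m jog '{"rows":[[[-0.4,0.07,0],0],[[-0.7,0,0],0],[[-0.8,0,0],0],[[-0.8,0,0],0],[[-0.8,0,0],0]]}' >/dev/null
python3 -m jog '{"rows":[[[-0.8,0,0],0],[[-0.6,0,0],0],[[-0.42,0,0],0],[[0,0,0],0],[[0,0,0],0]]}' >/dev/null
python3 to.py 0.447 0.0765 0.0325 -0.5
```

```text
units xyz [-0.    0.02  2.56] twist units -0.03
t 7.5 pos [0.4462 0.0766 0.1347] th -0.6 tilt 0.0 F [ 0.2  0.9 -0.6] w 41.6 grip 30.5 q7 -0.11
```

```bash

python3 -m jog '{"rows":[[[0,0.02,0.7],0],[[0,0,0.7],0],[[0,0,0.5],0],[[0,0,0.3],0],[[0,0,0.2],0]]}' 
python3 -m jog '{"rows":[[[0,0,0.12],0],[[0,0,0],0]]}' 
python3 to.py 0.447 0.0765 0.0315 -0.5
```

```text
t: 8.0
position: [0.447, 0.0775, 0.0379]
ee_rot: [0.71, 0.704, -0.001, -0.0]
wrist_force: [-0.5, -0.1, -1.0]
width: 0.483
grip_force: 30.5
t: 8.2
position: [0.4474, 0.0771, 0.034]
ee_rot: [0.711, 0.704, -0.0, -0.0]
wrist_force: [-0.3, -0.6, -0.7]
width: 0.486
grip_force: 30.5
units xyz [-0.01 -0.01  0.06] twist units -0.01
t 8.2 pos [0.4474 0.0771 0.034 ] th -0.6 tilt 0.0 F [-0.3 -0.6 -0.7] w 41.5 grip 30.5 q7 0.02
```

```bash

python3 -m jog '{"rows":[[[0,0,0.06],0],[[0,0,0],0],[[0,0,0],0]]}' 
python3 -m jog '{"rows":[[[0,0,0],0],[[0,0,0],0],[[0,0,0],0],[[0,0,0],0]]}' 62
python3 -m jog '{"rows":[[[0,0,-0.3],0],[[0,0,-0.7],0],[[0,0,-0.8],0],[[0,0,-0.8],0],[[0,0,0],0]]}' >/dev/null
python3 to.py 0.4564 -0.2808 0.16 7
python3 - <<'E'
from h import *
a=eyes.read_camera('side')[180:300,230:390]; 
cv2.imwrite('pics/p1.png',cv2.resize(a,None,fx=3,fy=3,interpolation=2))
E
```

```text
t: 8.5
position: [0.4476, 0.077, 0.0321]
ee_rot: [0.711, 0.704, 0.0, 0.0]
wrist_force: [0.4, 0.5, -0.5]
width: 0.489
grip_force: 30.5
t: 8.9
position: [0.4474, 0.0769, 0.0317]
ee_rot: [0.711, 0.704, 0.0, 0.0]
wrist_force: [-0.2, 0.1, -0.3]
width: 0.728
grip_force: 0.0
units xyz [-8.9  -0.92 -0.5 ] twist units -1.52
t 9.4 pos [0.4497 0.0772 0.1398] th -0.6 tilt 0.4 F [-0.1 -0.4 -0.9] w 62.1 grip 0.0 q7 -0.11
```

View pics/p1.png

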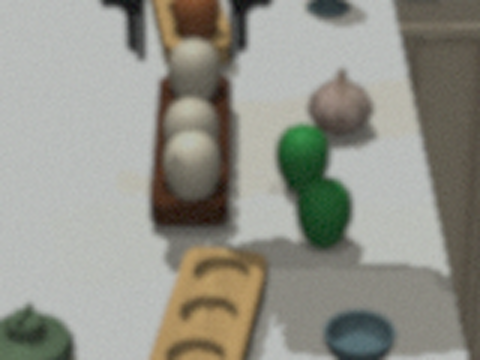

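The egg stands upright in the dark tray's end cup. Next is the white egg in the right-hand tray.

```bash

python3 -m jog '{"rows":[[[0,0,-0.25],-0.76],[[0,0,-0.25],-0.76],[[-0.7,-0.07,0],0],[[-0.9,-0.09,0],0],[[-0.9,-0.09,0],0]]}' >/dev/null
python3 -m jog '{"rows":[[[-0.9,-0.1,0],0],[[-0.9,-0.1,0],0],[[-0.9,-0.1,0],0],[[-0.9,-0.1,0],0],[[-0.9,-0.1,0],0]]}' >/dev/null
python3 -m jog '{"rows":[[[-0.8,-0.08,0],0],[[-0.7,-0.07,0],0],[[-0.4,-0.12,0],0],[[0,0,0],0],[[0,0,0],0]]}' >/dev/null
python3 to.py 0.4564 -0.2808 0.031 7
```

```text
units xyz [-0.02  0.16  3.1 ] twist units -0.0
t 10.9 pos [ 0.4498 -0.2809  0.1549] th 7.0 tilt 0.1 F [-0.3  1.7 -0.1] w 62.0 grip 0.0 q7 0.86
```

```bash

python3 -m jog '{"rows":[[[0,0.16,0.7],0],[[0,0,0.7],0],[[0,0,0.7],0],[[0,0,0.6],0],[[0,0,0.3],0]]}' 
python3 to.py 0.4564 -0.2808 0.031 7
```

```text
t: 11.45
position: [0.456, -0.2783, 0.0336]
ee_rot: [0.662, 0.75, -0.0, -0.002]
wrist_force: [0.5, -0.7, -0.0]
width: 0.723
grip_force: 0.0
units xyz [-0.06  0.    0.06] twist units 0.03
t 11.4 pos [ 0.456  -0.2783  0.0336] th 7.1 tilt 0.2 F [ 0.5 -0.7 -0. ] w 61.8 grip 0.0 q7 0.98
```

```bash

python3 -m jog '{"rows":[[[-0.04,0,0.07],0],[[0,0,0],0]]}' >/dev/null
python3 -m jog '{"rows":[[[0,0,0],0],[[0,0,0],0],[[0,0,0],0],[[0,0,0],0],[[0,0,0],0]]}' 30 30
python3 to.py 0.4564 -0.2808 0.031 7
python3 -m jog '{"rows":[[[0,0,-0.2],0],[[0,0,-0.5],0],[[0,0,-0.8],0.75],[[0,0,-0.9],0.75],[[0,0,-0.6],0]]}' 
python3 to.py 0.4475 -0.0238 0.14 -0.5
```

```text
t: 12.15
position: [0.4577, -0.2827, 0.034]
ee_rot: [0.662, 0.749, 0.0, 0.001]
wrist_force: [-0.2, -0.2, 6.7]
width: 0.487
grip_force: 30.2
units xyz [ 0.05 -0.03  0.08] twist units 0.01
t 12.2 pos [ 0.4577 -0.2827  0.034 ] th 7.0 tilt 0.1 F [-0.2 -0.2  6.7] w 41.6 grip 30.2 q7 0.98
t: 12.65
position: [0.4572, -0.2827, 0.1555]
ee_rot: [0.711, 0.703, 0.0, 0.001]
wrist_force: [-1.0, -0.5, -0.5]
width: 0.483
grip_force: 30.6
units xyz [ 6.47 -0.3   0.39] twist units -0.03
t 12.7 pos [ 0.4572 -0.2827  0.1555] th -0.6 tilt 0.1 F [-1.  -0.5 -0.5] w 41.2 grip 30.6 q7 0.75
```

```bash

python3 -m jog '{"rows":[[[0.4,0,0],0],[[0.7,-0.1,0],0],[[0.9,-0.1,0],0],[[0.9,-0.1,0],0],[[0.9,0,0],0]]}' >/dev/null
python3 -m jog '{"rows":[[[0.9,0,0],0],[[0.8,0,0],0],[[0.6,0,0],0],[[0.35,0,0],0],[[0,0,0],0]]}' >/dev/null
python3 -m jog '{"rows":[[[0,0,0],0],[[0,0,0],0]]}' >/dev/null
python3 to.py 0.4475 -0.0245 0.034 -0.5
```

```text
units xyz [0.02 0.01 2.98] twist units -0.01
t 13.8 pos [ 0.447  -0.0252  0.1531] th -0.6 tilt 0.0 F [-0.5 -0.2 -0.6] w 41.3 grip 30.6 q7 0.13
```

```bash

python3 -m jog '{"rows":[[[0.01,0.01,0.7],0],[[0,0,0.7],0],[[0,0,0.3],0],[[0,0,0.3],0],[[0,0,0.3],0]]}' 
python3 -m jog '{"rows":[[[0,0,0.3],0],[[0,0,0.2],0],[[0,0,0.1],0],[[0,0,0],0]]}' 
python3 to.py 0.4475 -0.0245 0.034 -0.5
```

```text
t: 14.35
position: [0.448, -0.0243, 0.0606]
ee_rot: [0.71, 0.704, 0.0, 0.0]
wrist_force: [0.4, 0.8, -0.5]
width: 0.484
grip_force: 30.6
t: 14.75
position: [0.4473, -0.0238, 0.0365]
ee_rot: [0.71, 0.704, -0.0, -0.0]
wrist_force: [0.2, -0.4, -0.2]
width: 0.485
grip_force: 30.6
units xyz [-0.02  0.01  0.06] twist units 0.01
t 14.8 pos [ 0.4473 -0.0238  0.0365] th -0.5 tilt 0.0 F [ 0.2 -0.4 -0.2] w 41.5 grip 30.6 q7 0.32
```

```bash

python3 -m jog '{"rows":[[[0,0,0.07],0],[[0,0,0.04],0],[[0,0,0],0]]}' 
python3 -m jog '{"rows":[[[0,0,0],0],[[0,0,0],0],[[0,0,0],0],[[0,0,0],0]]}' 62
python3 -m jog '{"rows":[[[0,0,-0.3],0],[[0,0,-0.7],0],[[0,0,-0.8],0],[[0,0,-0.8],0],[[0,0,-0.5],0]]}' >/dev/null
python3 to.py 0.4442 -0.182 0.16 7
python3 - <<'E'
from h import *
a=eyes.read_camera('side')[150:270,230:390]; 
cv2.imwrite('pics/p2.png',cv2.resize(a,None,fx=3,fy=3,interpolation=2))
E
```

```text
t: 15.05
position: [0.4482, -0.0238, 0.0338]
ee_rot: [0.71, 0.704, 0.001, 0.0]
wrist_force: [-3.9, -0.7, 18.8]
width: 0.488
grip_force: 32.0
t: 15.45
position: [0.4475, -0.0237, 0.0325]
ee_rot: [0.71, 0.704, 0.0, 0.0]
wrist_force: [-0.4, -0.0, 0.5]
width: 0.724
grip_force: 0.0
units xyz [-3.9  -0.58 -0.02] twist units -1.5
t 15.9 pos [ 0.448  -0.0242  0.1592] th -0.5 tilt 0.1 F [ 0.3  0.4 -0.3] w 61.9 grip 0.0 q7 0.13
```

View pics/p2.png

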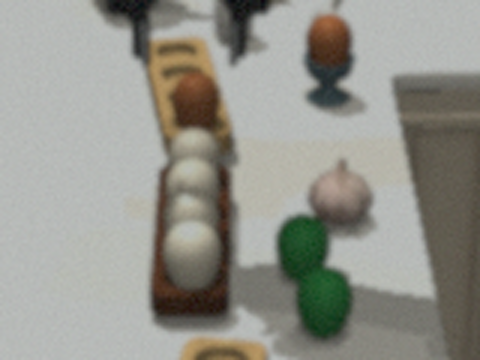

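All four white eggs stand in the dark tray. I'll re-measure the brown egg before the grasp.

```bash

python3 - <<'E'
from meas import *
C={}
for n in('top','side'):
    eyes.read_camera(n); d=[x for x in dets(n,'egg_brown')]; print(n,[(x[0],x[1]) for x in d])
    C[n]=min(d,key=lambda x:abs(x[1][0]-(406 if n=='top' else 295)))[1]
print(tri(C),px2w('top',C['top'],.05))
E
```

```text
top [(0.59, array([406.1133, 224.2436]))]
side [(0.73, array([295.1095, 183.8066]))]
[ 0.4445 -0.182   0.0482] [ 0.4462 -0.1818  0.05  ]
```

```bash

python3 -m jog '{"rows":[[[0,0,0],-0.75],[[0,0,0],-0.75],[[-0.6,-0.09,0],0],[[-0.8,-0.12,0],0],[[-0.9,-0.13,0],0]]}' >/dev/null
python3 -m jog '{"rows":[[[-0.8,-0.12,0],0],[[-0.5,-0.08,0],0],[[-0.3,-0.04,0],0],[[0,0,0],0],[[0,0,0],0]]}' >/dev/null
python3 to.py 0.4442 -0.182 0.032 7
```

```text
units xyz [-0.03  0.03  3.09] twist units -0.0
t 17.2 pos [ 0.4429 -0.181   0.1556] th 7.0 tilt 0.1 F [-0.   1.   0.6] w 62.1 grip 0.0 q7 0.66
```

```bash

python3 -m jog '{"rows":[[[-0.02,0.04,0.7],0],[[0,0,0.8],0],[[0,0,0.7],0],[[0,0,0.6],0],[[0,0,0.29],0]]}' >/dev/null
python3 -m jog '{"rows":[[[0,0,0],0],[[0,0,0],0]]}' >/dev/null
python3 -m jog '{"rows":[[[0,0,0],0],[[0,0,0],0],[[0,0,0],0],[[0,0,0],0],[[0,0,0],0]]}' 30 30
python3 to.py 0.4442 -0.182 0.032 7
python3 -m jog '{"rows":[[[0,0,-0.2],0],[[0,0,-0.5],0],[[0,0,-0.8],1],[[0,0,-0.9],0.5],[[0,0,-0.8],0]]}' 
python3 to.py 0.334 0.285 0.16 -0.5
```

```text
t: 18.4
position: [0.446, -0.1822, 0.034]
ee_rot: [0.662, 0.749, 0.001, 0.001]
wrist_force: [-1.4, 0.3, 6.3]
width: 0.485
grip_force: 29.5
units xyz [ 0.01 -0.04  0.05] twist units 0.01
t 18.4 pos [ 0.446  -0.1822  0.034 ] th 7.0 tilt 0.1 F [-1.4  0.3  6.3] w 41.4 grip 29.5 q7 0.84
t: 18.9
position: [0.445, -0.1822, 0.163]
ee_rot: [0.711, 0.703, 0.0, 0.0]
wrist_force: [0.5, 0.6, 0.1]
width: 0.48
grip_force: 30.6
units xyz [11.66 -2.88  0.08] twist units -0.02
t 18.9 pos [ 0.445  -0.1822  0.163 ] th -0.6 tilt 0.0 F [0.5 0.6 0.1] w 41.0 grip 30.6 q7 0.55
```

```bash

python3 -m jog '{"rows":[[[0.5,0,0],0],[[0.8,0,0],0],[[0.9,-0.1,0],0],[[0.9,-0.2,0],0],[[0.9,-0.2,0],0]]}' >/dev/null
python3 -m jog '{"rows":[[[0.9,-0.2,0],0],[[0.9,-0.2,0],0],[[0.9,-0.2,0],0],[[0.9,-0.3,0],0],[[0.9,-0.3,0],0]]}' >/dev/null
python3 -m jog '{"rows":[[[0.9,-0.3,0],0],[[0.9,-0.3,0],0],[[0.8,-0.3,0],0],[[0.56,-0.28,0],0],[[0,0,0],0]]}' >/dev/null
python3 -m jog '{"rows":[[[0,0,0],0],[[0,0,0],0]]}' >/dev/null
python3 to.py 0.334 0.285 0.044 -0.5
```

```text
units xyz [ 0.02 -0.01  2.93] twist units -0.01
t 20.6 pos [0.3342 0.2843 0.1612] th -0.5 tilt 0.0 F [ 0.4  0.2 -1.1] w 41.2 grip 30.5 q7 -0.71
```

```bash

python3 -m jog '{"rows":[[[0.02,0,0.7],0],[[0,0,0.7],0],[[0,0,0.5],0],[[0,0,0.3],0],[[0,0,0],0]]}' 
python3 - <<'E'
from h import *
a=eyes.read_camera('side')[230:350,270:430]; 
cv2.imwrite('pics/p3.png',cv2.resize(a,None,fx=3,fy=3,interpolation=2))
E
```

```text
t: 21.1
position: [0.3337, 0.2847, 0.072]
ee_rot: [0.711, 0.704, -0.001, 0.0]
wrist_force: [0.0, 0.3, -0.2]
width: 0.484
grip_force: 30.5
```

View pics/p3.png

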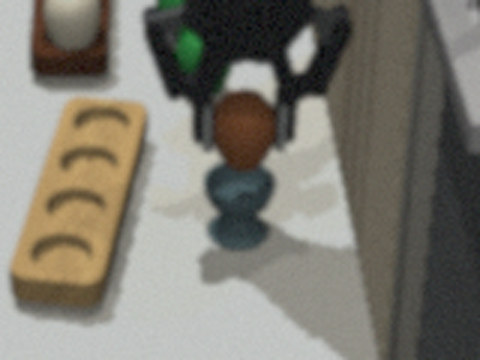

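The brown egg hangs over the empty cup. In the crop its axis is at column 244 and the cup's at about 240, so I nudge +x by 2 mm and lower it.

```bash

python3 -m jog '{"rows":[[[0,0.04,0.3],0],[[0,0,0.2],0],[[0,0,0.1],0],[[0,0,0],0]]}' 
python3 -m jog '{"rows":[[[0,0,0.07],0],[[0,0,0],0]]}' 
```

```text
t: 21.55
position: [0.3352, 0.2858, 0.0484]
ee_rot: [0.71, 0.704, -0.0, 0.0]
wrist_force: [-0.5, -0.2, -1.6]
width: 0.482
grip_force: 30.6
t: 21.75
position: [0.3354, 0.2861, 0.046]
ee_rot: [0.71, 0.704, 0.0, -0.0]
wrist_force: [-0.0, -0.1, -0.3]
width: 0.485
grip_force: 30.6
```

```bash

python3 -m jog '{"rows":[[[0,0,0.05],0],[[0,0,0],0],[[0,0,0],0]]}' 
```

```text
t: 22.05
position: [0.3356, 0.2862, 0.0442]
ee_rot: [0.71, 0.704, 0.0, -0.0]
wrist_force: [0.7, 0.2, 0.2]
width: 0.486
grip_force: 30.6
```

```bash

python3 -m jog '{"rows":[[[0,0,0.03],0],[[0,0,0],0],[[0,0,0],0]]}' 
python3 -m jog '{"rows":[[[0,0,0],0],[[0,0,0],0],[[0,0,0],0],[[0,0,0],0]]}' 62
python3 -m jog '{"rows":[[[0,0,-0.2],0],[[0,0,-0.6],0],[[0,0,-0.8],0],[[0,0,-0.8],0],[[0,0,-0.8],0]]}' 
python3 - <<'E'
from meas import *
a=eyes.read_camera('side')[230:350,270:430]; 
cv2.imwrite('pics/p4.png',cv2.resize(a,None,fx=3,fy=3,interpolation=2))
im=eyes.read_camera('top')
for p,c,m in dets('top','tray_light_a'):
    k=max(cv2.findContours(m,0,2)[0],key=cv2.contourArea)
    print(c,p,cv2.minAreaRect(np.array([1000*px2w('top',u[0],.03)[:2] for u in k],np.float32)))
E
```

```text
t: 22.35
position: [0.3357, 0.2868, 0.0439]
ee_rot: [0.71, 0.704, 0.001, -0.0]
wrist_force: [-3.5, -1.1, 14.8]
width: 0.48
grip_force: 31.8
t: 22.75
position: [0.3354, 0.286, 0.0428]
ee_rot: [0.71, 0.704, -0.0, 0.0]
wrist_force: [0.1, 0.2, 0.2]
width: 0.727
grip_force: 0.0
t: 23.25
position: [0.3354, 0.2856, 0.1726]
ee_rot: [0.71, 0.704, -0.0, 0.0]
wrist_force: [-0.8, 1.6, 0.6]
width: 0.728
grip_force: 0.0
[185.0167 229.8279] 0.83 ((440.6603088378906, 264.67401123046875), (211.92132568359375, 66.09465026855469), 80.18012237548828)
[441.6102 221.2222] 0.6 ((454.7430114746094, -255.47039794921875), (66.47150421142578, 212.15277099609375), 6.732919216156006)
```

View pics/p4.png

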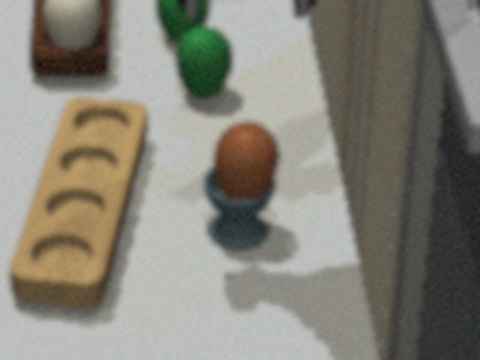

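The egg is in the cup, but it may lean slightly to the right in the crop: egg axis at column 246, cup at about 240. I'll check that numerically.

```bash

python3 - <<'E'
from meas import *
def ax(mask):
    ys,xs=np.nonzero(mask); c=np.cov(xs,ys); w,v=np.linalg.eigh(c); a=v[:,1]; a=a*np.sign(-a[1]); return np.array([xs.mean(),ys.mean()]),np.degrees(np.arctan2(a[0],-a[1])),np.sqrt(w)
for n in('side','top'):
    im=eyes.read_camera(n).astype(int); b,g,r=im[...,0],im[...,1],im[...,2]
    br=((r-b>25)&(r-g>18)).astype(np.uint8)
    bl=((b-r>8)).astype(np.uint8)
    for nm,uv,box in(('new',(349,283) if n=='side' else (172,282),20),('served',(340,165) if n=='side' else (459,288),16)):
        for col,M in(('egg',br),('cup',bl)):
            W=np.zeros_like(M); W[uv[1]-box:uv[1]+box,uv[0]-box:uv[0]+box]=1
            k,l,s,cc=cv2.connectedComponentsWithStats(M*W)
            if k<2: continue
            i=1+s[1:,4].argmax(); c,a,w=ax(l==i); print(n,nm,col,c.round(1),'axis tilt',round(a,1),w.round(1),'area',s[i,4],'bbox',s[i,:4])
for z in(0,.028,.044,.057,.085): print(z,w2px('side',(.334,.285,z)),w2px('top',(.334,.285,z)),'served',w2px('side',(.318,-.283,z)))
E
```

```text
side new egg [351.3 282.7] axis tilt 7.2 [5.  6.5] area 407 bbox [342 271  20  25]
side new cup [346.9 297.4] axis tilt -58.5 [2.3 5.7] area 94 bbox [339 288  19  15]
side served cup [331.7 169.3] axis tilt -45.0 [0.4 0.7] area 3 bbox [331 169   2   2]
top new egg [170.6 283.4] axis tilt 56.1 [5.3 5.5] area 365 bbox [160 273  22  22]
top new cup [172.2 269.9] axis tilt -85.9 [ 6.1 11.6] area 564 bbox [152 262  40  29]
top served egg [460.9 287.7] axis tilt -61.7 [5.3 5.5] area 366 bbox [450 278  22  21]
top served cup [459.3 284.8] axis tilt -42.9 [ 9.5 11.8] area 473 bbox [443 272  32  32]
0 [348.5803 306.8084] [177.0108 282.8349] served [338.805  182.2175]
0.028 [348.9836 295.9572] [173.7943 282.5722] served [339.0128 173.4114]
0.044 [349.2183 289.6428] [171.8902 282.4167] served [339.1331 168.3135]
0.057 [349.4113 284.4502] [170.3061 282.2873] served [339.2317 164.1355]
0.085 [349.8342 273.0717] [166.7757 281.999 ] served [339.4466 155.0256]
```

```bash

python3 - <<'E'
from meas import *
a=eyes.read_camera('side')[260:320,315:385]; b=eyes.read_camera('top')[255:315,140:210]
cv2.imwrite('pics/p5.png',cv2.resize(np.hstack([a,b]),None,fx=5.7,fy=5.7,interpolation=2))
E
```

```text
(no output)
```

View pics/p5.png

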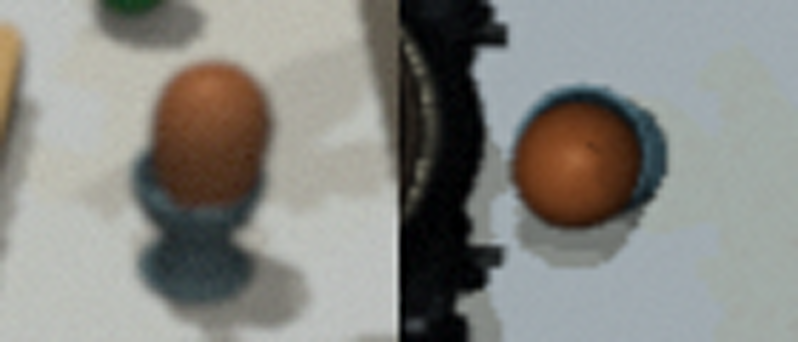

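The crop shows the egg about 11/5.7 ≈ 2 px (≈4 mm) toward -x of the rim centre, and leaning slightly. I'll mend it by regripping, lifting a little and re-centring.

```bash

python3 to.py 0.3354 0.286 0.044 -0.5
python3 -m jog '{"rows":[[[0,0,0.7],0],[[0,0,0.8],0],[[0,0,0.8],0],[[0,0,0.6],0],[[0,0,0.28],0]]}' 62 25 >/dev/null
python3 -m jog '{"rows":[[[0,0,0],0],[[0,0,0],0]]}' >/dev/null
python3 -m jog '{"rows":[[[0,0,0],0],[[0,0,0],0],[[0,0,0],0],[[0,0,0],0],[[0,0,0],0]]}' 30 30
python3 -m jog '{"rows":[[[0,0,-0.3],0],[[0,0,-0.3],0],[[0,0,-0.2],0],[[0,0,0],0],[[0,0,0],0]]}' 
python3 - <<'E'
from meas import *
a=eyes.read_camera('side')[250:320,315:385]
cv2.imwrite('pics/p6.png',cv2.resize(a,None,fx=6,fy=6,interpolation=2))
E
```

```text
units xyz [0.01 0.01 3.15] twist units 0.01
t 23.6 pos [0.3348 0.2855 0.17  ] th -0.5 tilt 0.1 F [-0.2 -0.1  0.6] w 62.0 grip 0.0 q7 -0.71
t: 24.8
position: [0.3358, 0.2869, 0.0447]
ee_rot: [0.71, 0.704, 0.001, -0.0]
wrist_force: [-1.1, -0.8, 6.7]
width: 0.476
grip_force: 29.8
t: 25.3
position: [0.3354, 0.2864, 0.0761]
ee_rot: [0.71, 0.704, 0.001, -0.0]
wrist_force: [-1.1, 0.4, -0.7]
width: 0.482
grip_force: 30.4
```

View pics/p6.png

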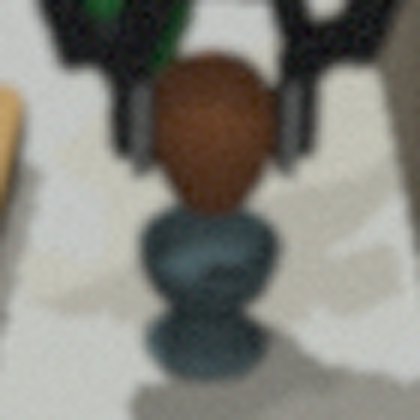

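The egg now hangs upright at column 212, over the cup's centre at 210, so I lower it gently.

```bash

python3 -m jog '{"rows":[[[0,0.02,0.3],0],[[0,0,0.3],0],[[0,0,0.16],0],[[0,0,0],0],[[0,0,0],0]]}' 
python3 -m jog '{"rows":[[[0,0,0.02],0],[[0,0,0],0],[[0,0,0],0]]}' 
```

```text
t: 25.85
position: [0.3363, 0.2857, 0.0444]
ee_rot: [0.71, 0.704, -0.001, 0.0]
wrist_force: [-0.6, 0.3, -0.1]
width: 0.485
grip_force: 30.8
t: 26.15
position: [0.3362, 0.2859, 0.0443]
ee_rot: [0.71, 0.704, -0.0, 0.0]
wrist_force: [0.6, 0.0, 2.1]
width: 0.48
grip_force: 31.0
```

```bash

python3 -m jog '{"rows":[[[0,0,0],0],[[0,0,0],0],[[0,0,0],0],[[0,0,0],0]]}' 62 
python3 -m jog '{"rows":[[[0,0,-0.3],0],[[0,0,-0.6],0],[[0,0,-0.8],0],[[0,0,-0.8],0],[[0,0,-0.8],0]]}' 
python3 - <<'E'
from meas import *
a=eyes.read_camera('side')[260:320,315:385]; b=eyes.read_camera('top')[255:315,140:210]
cv2.imwrite('pics/p7.png',cv2.resize(np.hstack([a,b]),None,fx=5.7,fy=5.7,interpolation=2))
E
```

```text
t: 26.55
position: [0.3361, 0.286, 0.0444]
ee_rot: [0.71, 0.704, -0.0, -0.0]
wrist_force: [0.1, -0.2, 0.1]
width: 0.729
grip_force: 0.0
t: 27.05
position: [0.3362, 0.2856, 0.1785]
ee_rot: [0.71, 0.704, 0.0, 0.0]
wrist_force: [0.3, 0.9, 0.0]
width: 0.726
grip_force: 0.0
```

View pics/p7.png

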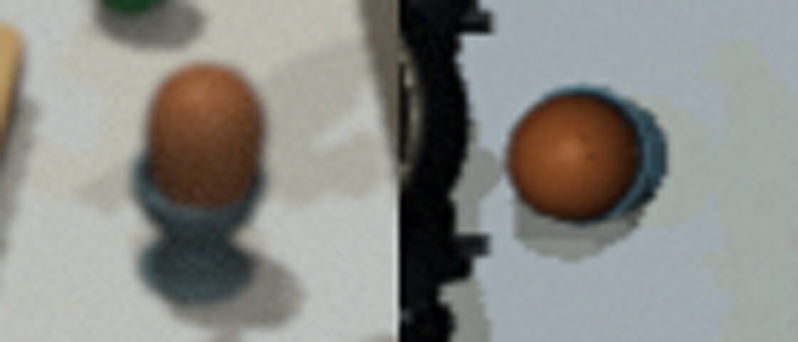

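The egg stands upright in the cup, with its axis at column 206 and the rim centre at 200, perspective included. Next I grip the left pale tray by its middle.

```bash

python3 -m jog '{"rows":[[[0,0,0],1],[[0,0,0],0.96],[[0,0,0],0]]}' 82 >/dev/null
python3 to.py 0.442 0.2665 0.10 -10.2
```

```text
units xyz [-0.01  2.69  1.91] twist units -0.03
t 27.4 pos [0.336  0.2858 0.1765] th -10.3 tilt 0.0 F [ 0.  -0.2 -0.9] w 81.9 grip 0.0 q7 -0.88
```

```bash

python3 -m jog '{"rows":[[[0,0.6,0],0],[[0,0.8,0],0],[[0,0.8,0.4],0],[[0,0.49,0.6],0],[[0,0,0.8],0]]}' >/dev/null
python3 -m jog '{"rows":[[[0,0,0],0],[[0,0,0],0]]}' >/dev/null
python3 to.py 0.442 0.2665 0.011 -10.2
```

```text
units xyz [0.   0.01 2.34] twist units -0.0
t 28.1 pos [0.4416 0.2664 0.1044] th -10.2 tilt 0.1 F [ 0.4 -0.3 -0.1] w 81.8 grip 0.0 q7 -0.54
```

```bash

python3 -m jog '{"rows":[[[0,0.01,0.7],0],[[0,0,0.7],0],[[0,0,0.6],0],[[0,0,0.34],0],[[0,0,0],0]]}' 
python3 -m jog '{"rows":[[[0,0,0],0],[[0,0,0],0],[[0,0,0],0],[[0,0,0],0],[[0,0,0],0]]}' 45 50
python3 to.py 0.442 0.2665 0.011 -10.2
```

```text
t: 28.65
position: [0.442, 0.267, 0.0108]
ee_rot: [0.767, 0.641, -0.0, -0.0]
wrist_force: [-0.5, 0.4, -0.6]
width: 0.957
grip_force: 0.0
t: 29.15
position: [0.4431, 0.2675, 0.0126]
ee_rot: [0.768, 0.641, 0.001, -0.0]
wrist_force: [-2.6, -0.0, 5.9]
width: 0.709
grip_force: 53.4
units xyz [-0.03 -0.02  0.04] twist units -0.01
t 29.1 pos [0.4431 0.2675 0.0126] th -10.3 tilt 0.1 F [-2.6 -0.   5.9] w 60.5 grip 53.4 q7 -0.44
```

```bash

python3 -m jog '{"rows":[[[0,0,-0.2],0],[[0,0,-0.5],0],[[0,0,-0.8],0],[[0,0,-0.8],0],[[0,0,-0.8],0]]}' 
python3 -m jog '{"rows":[[[0,0,-0.3],-0.8],[[0,0,0],-0.9],[[0,0,0],-0.9],[[0,0,0],-0.82],[[0,0,0],0]]}' 
python3 to.py 0.4545 -0.2565 0.13 6.8
python3 - <<'E'
from meas import *
im=eyes.read_camera('top')
for p,c,m in dets('top','tray_light_a'):
    k=max(cv2.findContours(m,0,2)[0],key=cv2.contourArea)
    print(c,p,cv2.minAreaRect(np.array([1000*px2w('top',u[0],.03)[:2] for u in k],np.float32)))
g=cv2.cvtColor(im,cv2.COLOR_BGR2GRAY)
a=im[190:260,380:510]; s=im[:0]
cv2.imwrite('pics/p8.png',cv2.resize(a,None,fx=6,fy=6,interpolation=2))
E
```

```text
t: 29.65
position: [0.4425, 0.2665, 0.137]
ee_rot: [0.768, 0.641, 0.0, 0.0]
wrist_force: [0.1, 0.3, -1.8]
width: 0.709
grip_force: 55.5
t: 30.15
position: [0.4426, 0.2667, 0.1479]
ee_rot: [0.663, 0.748, 0.001, -0.0]
wrist_force: [0.8, 0.5, -1.7]
width: 0.709
grip_force: 55.6
units xyz [-13.02  -1.25   0.45] twist units 0.02
t 30.1 pos [0.4426 0.2667 0.1479] th 6.9 tilt 0.1 F [ 0.8  0.5 -1.7] w 60.5 grip 55.6 q7 -0.31
[441.229 221.294] 0.92 ((454.39703369140625, -254.85736083984375), (64.35450744628906, 209.3761444091797), 7.010148525238037)
[197.6228 217.7839] 0.68 ((465.4928283691406, 239.37257385253906), (71.76026153564453, 119.09752655029297), 5.955689430236816)
```

View pics/p8.png

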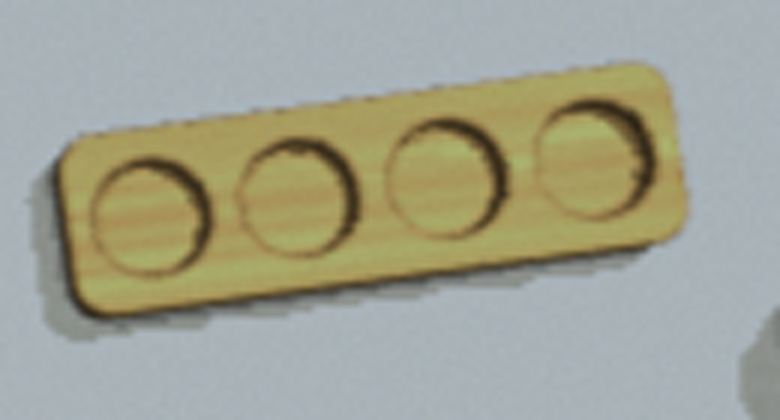

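The receiving tray's outer cup rims are centred at (405.3,226.2) and (479.3,216.5), in full-picture pixels.

```bash
python3 - <<'E'
from h import *
a=px2w('top',(405.3,226.2),.03);b=px2w('top',(479.3,216.5),.03);print(a,b,(a+b)/2,np.linalg.norm(a-b),np.degrees(np.arctan2((b-a)[0],-(b-a)[1])))
E
python3 -m jog '{"rows":[[[-0.3,0,0],0],[[-0.6,0,0],0],[[-0.8,0,0],0],[[-0.8,-0.1,0],0],[[-0.8,-0.1,0],0]]}' >/dev/null
python3 -m jog '{"rows":[[[-0.8,-0.1,0],0],[[-0.8,-0.1,0],0],[[-0.8,-0.1,0],0],[[-0.8,-0.1,0],0],[[-0.8,-0.1,0],0]]}' >/dev/null
python3 -m jog '{"rows":[[[-0.8,-0.1,0],0],[[-0.8,-0.1,0],0],[[-0.8,-0.1,0],0],[[-0.8,-0.1,0],0],[[-0.8,-0.1,0],0]]}' >/dev/null
python3 -m jog '{"rows":[[[-0.7,-0.05,0],0],[[-0.5,0,0],0],[[-0.3,0,0],0],[[0,0,0],0],[[0,0,0],0]]}' >/dev/null
python3 to.py 0.4545 -0.2565 0.055 6.9
```

```text
[ 0.44453687 -0.18299364  0.03      ] [ 0.46298178 -0.33187673  0.03      ] [ 0.45375932 -0.25743518  0.03      ] 0.15002129521962865 7.062307301020685
units xyz [-0.24 -0.    2.29] twist units -0.02
t 32.2 pos [ 0.4534 -0.2468  0.1467] th 6.8 tilt 0.1 F [ 0.8  0.5 -1.9] w 60.9 grip 55.6 q7 0.82
```

```bash

python3 -m jog '{"rows":[[[-0.26,0,0.4],-0.02],[[0,0,0.7],0],[[0,0,0.6],0],[[0,0,0.4],0],[[0,0,0.1],0]]}' >/dev/null
python3 -m jog '{"rows":[[[0,0,0],0],[[0,0,0],0]]}' >/dev/null
python3 to.py 0.4547 -0.2573 0.034 7
```

```text
units xyz [ 0.01 -0.02  0.64] twist units -0.01
t 33.0 pos [ 0.4556 -0.2576  0.0597] th 7.0 tilt 0.1 F [-0.3  0.1 -1.8] w 60.7 grip 55.5 q7 0.95
```

```bash

python3 -m jog '{"rows":[[[0,-0.02,0.2],0],[[0,0,0.2],0],[[0,0,0.1],0],[[0,0,0],0]]}' 
python3 -m jog '{"rows":[[[0,0,0.08],0],[[0,0,0],0],[[0,0,0],0]]}'
python3 to.py 0.4547 -0.2573 0.034 7
```

```text
t: 33.35
position: [0.4537, -0.2577, 0.0382]
ee_rot: [0.663, 0.749, -0.0, -0.001]
wrist_force: [0.9, -0.7, -1.8]
width: 0.713
grip_force: 55.6
t: 33.65
position: [0.4542, -0.258, 0.0357]
ee_rot: [0.663, 0.749, -0.0, 0.0]
wrist_force: [0.4, -1.1, -2.3]
width: 0.711
grip_force: 55.6
units xyz [0.02 0.01 0.04] twist units -0.01
t 33.6 pos [ 0.4542 -0.258   0.0357] th 6.9 tilt 0.0 F [ 0.4 -1.1 -2.3] w 60.7 grip 55.6 q7 0.97
```

No contact yet, so the feet are entering the cups freely. I keep lowering until they touch.

```bash

python3 -m jog '{"rows":[[[0,0,0.04],0],[[0,0,0],0],[[0,0,0],0]]}'
python3 -m jog '{"rows":[[[0,0,0.03],0],[[0,0,0],0],[[0,0,0],0]]}'
```

```text
t: 33.95
position: [0.4545, -0.2581, 0.0347]
ee_rot: [0.663, 0.749, 0.0, 0.0]
wrist_force: [-1.9, 0.7, 6.4]
width: 0.709
grip_force: 56.4
t: 34.25
position: [0.4545, -0.2581, 0.0345]
ee_rot: [0.663, 0.748, 0.001, 0.0]
wrist_force: [-5.9, 4.1, 21.5]
width: 0.706
grip_force: 58.2
```

The tray seated at z 0.0345, which is 22 mm above the grasp height. I release, back off and check.

```bash

python3 -m jog '{"rows":[[[0,0,-0.04],0],[[0,0,0],0],[[0,0,0],0],[[0,0,0],0]]}' 82
python3 -m jog '{"rows":[[[0,0,-0.4],0],[[0,0,-0.7],0],[[0,0,-0.8],0],[[0,0,-0.8],0],[[0,0,-0.8],0]]}'
python3 -m jog '{"rows":[[[0,-0.5,0],0],[[0,-0.8,0],0],[[0,-0.8,0],0],[[0,0,0],0],[[0,0,0],0]]}'
python3 - <<'E'
from meas import *
t=eyes.read_camera('top'); s=eyes.read_camera('side')
a=cv2.resize(t[180:310,130:500],(790,278),interpolation=2); b=cv2.resize(s[130:330,230:400],None,fx=1.55,fy=1.55,interpolation=2)
v=np.zeros((590,790,3),np.uint8); v[:278]=a; v[280:590,:b.shape[1]]=b[:310]
c=cv2.resize(s[140:210,255:365],None,fx=4.4,fy=4.4,interpolation=2); v[280:280+c.shape[0],290:290+c.shape[1]]=c[:, :500]
cv2.imwrite('pics/final.png',v)
E
```

```text
t: 34.65
position: [0.4542, -0.2579, 0.0343]
ee_rot: [0.663, 0.749, -0.0, -0.0]
wrist_force: [-0.1, -0.3, -0.3]
width: 0.96
grip_force: 0.0
t: 35.15
position: [0.4539, -0.2579, 0.1755]
ee_rot: [0.663, 0.748, -0.0, -0.0]
wrist_force: [-0.0, -0.6, -0.2]
width: 0.964
grip_force: 0.0
t: 35.65
position: [0.3709, -0.268, 0.1747]
ee_rot: [0.663, 0.748, 0.001, 0.0]
wrist_force: [1.0, 0.7, -0.3]
width: 0.958
grip_force: 0.0
```

View pics/final.png

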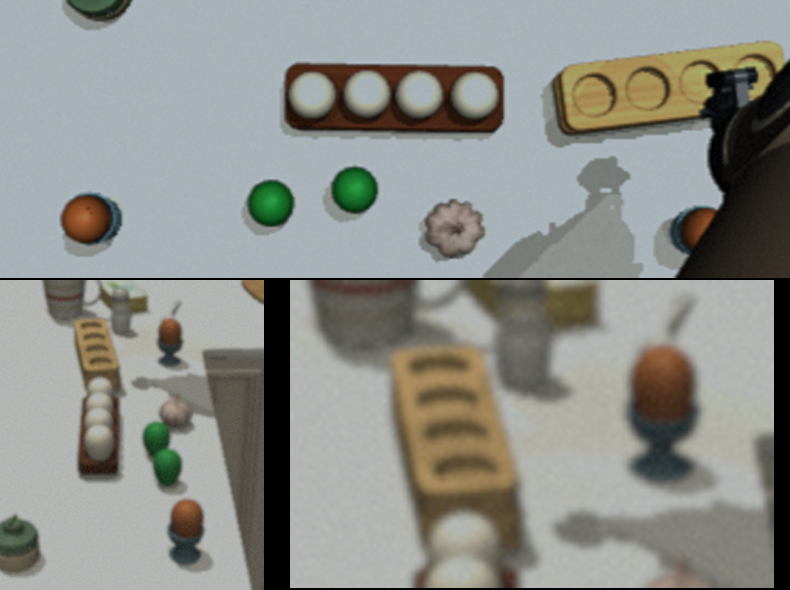

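The final picture shows four white eggs in the dark tray, the pale trays stacked squarely, the brown egg upright in its cup and the served cup undisturbed. I'm handing in.

```bash
python3 -c "
from rig import workorder; print(workorder.hand_in())"
```

```text
the job is handed in; nothing more can be done
None
```

The job is handed in: the four white eggs stand in the dark tray, the brown egg stands in its cup after one re-seat because it first settled off-centre, and the two pale trays are stacked flat with the served cup untouched, all in about 36 s of the allowed 112 s.

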